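# Shut the packed instrument case

## Task

Two brown instrument cases stand open on the bench, in a row with two that are already shut; of the open ones, one is packed with parts and the other is empty. Press the packed case's lid all the way shut, so that it clicks past its catch and stays fully home, and leave the empty case's lid open as it is.

Things in the scene. Friction and masses are not known exactly. Their poses are not given: they have to be found in the camera images.
- packed_lid (a joint): Packed case's lid angle, rad: 0 shut, grows as it opens; starts at 0.85 to 1.15. The stiff hinge (0.2 Nm) keeps the lid where it is left. It swings down freely to 0.08, where a tongue under mid free edge meets a sprung catch; 8 to 14 N at the free edge takes it over the crest near 0.03, on to a hard stop at 0, where it stays.
- packed_edge (a point): Where to press: on the outer (upper) face of the packed case's lid, mid-width, 150 mm from the hinge axis, 13 mm short of the free edge. Shut, it is 95 mm above the bench and the lid is level. The lid is a rigid brown plate, 163 mm hinge to free edge, 136 mm wide, 10 mm thick.
- packed_hinge (a point): Middle of the hinge axis of the packed case, 85 mm above the bench, 10 mm under the lid's outer face, on the rim nearer the robot: the lid's free edge points away from the robot. Dark brown box 150 deep, 130 wide, 85 mm high, fixed, turned up to 20 degrees; inside, a metal motor, two bearings and a transformer in grey foam.
- empty_edge (a point): The same point as packed_edge, on the lid of the empty case, which is to be left open. That case and its lid have the same size and look, but it is bare inside. The two stand in a row with two shut cases of the same size, in any order, about 200 mm apart centre to centre from side to side, some up to 110 mm farther back.

How it is judged (in metres and radians):
At the end, for the whole second after the job is handed in: The packed case's lid is shut past its catch (within 0.02 rad, 3 mm at its free edge) and stays so; the empty case's lid is where it was, within 20 mm at its edge (value of joint packed_lid below 0.02 rad and distance of empty_edge from where it was at the start of the episode below 0.02 m); the robot touches nothing.
It fails at once if the empty case's lid is moved by more than 20 mm at its edge (distance of empty_edge from where it was at the start of the episode above 0.02 m).
It also fails if it takes over 32 s, if anything falls off the work surface, if the arm or the gripper's body presses on something with over 40 N, if the wrist force passes 120 N, or if a joint passes its speed limit or range.

## Robot

A 6-joint arm with a two-finger parallel gripper is mounted at the origin on the work surface. World frame = base frame: x ahead of the robot, y to its left, z up, the work surface at z = 0. Lengths are in mm, angles in degrees, forces in N, time in s.
With the tool pointing down it reaches from about 250 to 725 mm from the base axis. Payload 4 kg.
Tool frame: the origin (TCP) lies at the very end of the fingers, on their centre line; the grasp point (between the pads) lies bot.grasp_offset behind it (bot.grasp_offset is the distance from the TCP to the grasp point, in mm); y points along the fingers, x is the direction in which the jaws open and shut, and the axes are right-handed (so a half turn about y gives the same grasp; the last joint's range is limited). The gripper opens to 85 mm and grips with 20 to 120 N. Pads are 22 mm wide; open, the fingers measure 114 mm over their backs; the gripper's body (76 mm by 85 mm) begins 54 mm behind the grasp point. The pads swing forward as they close: fully open they stand 13 mm farther back than shut.
Start: joints at [-69.156, 13.785, 0.286, 76.501, 0, 90], TCP at [177.912, -467.276, 231.306] pointing down, gripper open.
Joint ranges: [-155.79, 155.79], [-60.16, 107.12], [-62.33, 73.08], [-114, 123.19], [-81.49, 82.49], [-180, 180]. Speed limits (degrees/s): [159.86, 159.86, 180, 180, 180, 180].

## Interface

Orientations are given as [roll, pitch, yaw] about the fixed x, y, z axes, in that order (R = Rz(yaw) Ry(pitch) Rx(roll)).
In Python, from bench import bot gives the robot as it stands.
- The arm moves only by the tool jog_arm, never from a script. Its argument "commands" is a list of rows, each a list of 6 numbers: the shift along the tool's x, y, z in m, then the turn, a rotation vector about the tool's x, y, z in rad. A call has 1 to 20 rows; each row is the pose to reach, as a shift and turn from the pose commanded when the call began, along the tool's axes at that moment; what a row does not reach only later rows make up. A row lasts 1/8 s, in which the tool goes at most 62.5 mm and 10.7 degrees, less where a joint would pass 70% of its speed; a pose out of reach is approached as far as the arm can. A call with a gripper value outside its range is refused whole. "claw" is the finger opening in m, from 0 to 0.0854, set as the call begins (left out, the last holds). The fingers move at their own pace and stop on an object; "squeeze" is the grip in N (left out, the last holds). Time passes only in rows, so rows that repeat a pose let the fingers close. It gives the time, the measured TCP pose, the force and the opening at its end, in the units of the state.
- bot.state(): the state, without advancing time (a new reading comes with each control period).
- bot.capture(name): name is "scene" or "top" or "wrist"; returns a dict with "image" (480x640x3 uint8, red, green, blue), "fx", "fy", "cx", "cy" (pixels), "origin" and "orientation" of the camera in the world. Camera axes: x right, y down, z forward; pixel columns grow to the right and rows downward; lengths in mm; the calibration is good to about 2 mm. A picture is of the moment at which its call begins. There is no depth.
- bot.close_job(): hands the job in, once; it reports no verdict.
The state is a dict: "time": time; "joints": joint angles; "qvel": joint speeds; "joint_efforts": joint torques, N m; "position": TCP position; "tcp_rot": TCP orientation; "force": force on the tool from outside, world axes, zero at the start; "ft_torque": the same for the moment, N m; "width": finger opening in mm.
Only numpy, scipy, OpenCV 4.12 (cv2) and the standard library are available. Lean on these libraries where they do the work, as an engineer would, in place of code of your own. Each camera call takes 0.05 s, during which the arm holds its last target.

## Working session

There is one attempt and no reset: what is moved stays moved. The work goes in short steps, Python scripts to look and compute and a tool call to move; the robot and the scene stay as the last step left them, time stands still between calls to the robot, and variables do not carry over. Pictures are saved under pics/ and viewed, and the job is handed in when it is done.

Besides the shell and the picture viewer there is one more tool, called after "Request:" as name([rows], argument=value, ...), one row to a line, values as JSON. jog_arm: Moves the arm, as the interface text tells. Its arguments: {"type":"object","properties":{"commands":{"type":"array","items":{"type":"array","items":{"type":"number"}}},"claw":{"type":"number"},"squeeze":{"type":"number"}},"required":["commands"]}

```bash
mkdir -p pics
python3 - <<'E'
from bench import bot
import cv2,json,numpy as np
s=bot.state();print(s)
for n in("scene","top","wrist"):
    c=bot.capture(n);im=c.pop("image");cv2.imwrite(f"pics/{n}0.png",cv2.cvtColor(im,cv2.COLOR_RGB2BGR));print(n,c)
E
```

```text
{'time': 0.0, 'joints': array([-6.91562146e+01,  1.38322530e+01,  2.11897052e-01,  7.65010939e+01,
        2.48105956e-03,  9.00000476e+01]), 'qvel': array([ 0.05726033,  0.01304925,  0.07611666,  0.01991705,  0.00949953,
       -0.04547722]), 'joint_efforts': array([-1.92841529e-03, -3.72317505e+01,  2.52408475e+01,  1.70079817e-02,
       -6.85991586e-05, -4.06496255e-06]), 'position': array([ 177.6939177 , -466.67090165,  230.40038143]), 'tcp_rot': array([-89.99751904,   0.12144985, -69.15626219]), 'force': array([0.66621535, 0.32083632, 0.35670003]), 'ft_torque': array([ 0.01701473, -0.02133254,  0.00178792]), 'width': 85.41812364437496}
scene {'fx': 456.1514039123303, 'fy': 456.1514039123303, 'cx': 312.4667067581402, 'cy': 238.21244166035635, 'origin': array([1082.18292868,  251.95019679,  678.02775421]), 'orientation': array([-131.10711802,   -0.47900818,  112.96683027])}
top {'fx': 563.9028985164693, 'fy': 563.9028985164693, 'cx': 313.3728228579556, 'cy': 241.72671694733262, 'origin': array([ 355.24775986,  -15.97896148, 1091.21797908]), 'orientation': array([-172.36879475,    1.60557495,  -88.31016051])}
wrist {'fx': 351.4443950806993, 'fy': 351.4443950806993, 'cx': 316.73135459011854, 'cy': 237.99158286798675, 'origin': array([ 239.26881729, -443.80118324,  374.1882085 ]), 'orientation': array([ 1.64905333e+02,  1.09265642e-01, -6.91029879e+01])}
```

```bash
ls -la .
```

```text
total 12
drwxr-xr-x  3 agent agent 4096 Dec  5 23:07 .
drwxr-xr-x 23 root  root  4096 Dec  5 23:07 ..
drwxr-xr-x  2 agent agent 4096 Dec  5 23:07 pics
```

View pics/scene0.png

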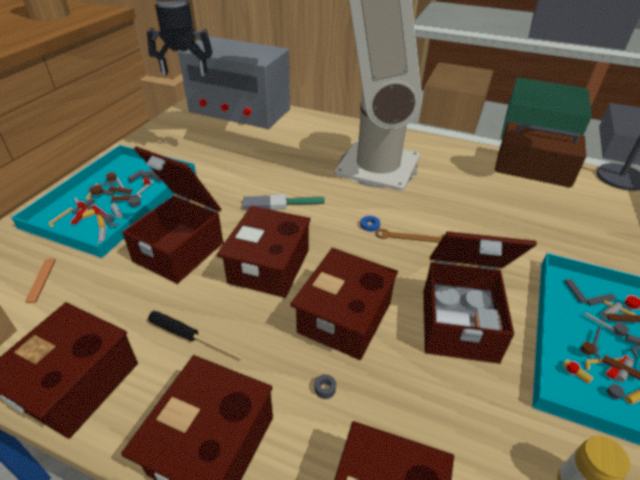

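View pics/top0.png

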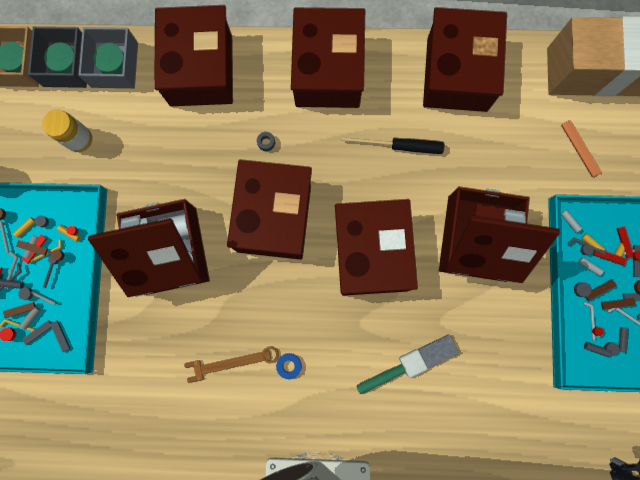

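The scene view shows the packed case at right, about (467,300), and the empty one at left, about (175,230). In the top view the packed case is at left, about (155,250). I'll zoom in for the corners.

Run:
```python
import cv2
a=cv2.imread("pics/top0.png")[185:310,75:225];cv2.imwrite("pics/tz.png",cv2.resize(a,None,fx=4.8,fy=4.8,interpolation=cv2.INTER_CUBIC))
a=cv2.imread("pics/scene0.png")[220:370,410:550];cv2.imwrite("pics/sz.png",cv2.resize(a,None,fx=4,fy=4,interpolation=cv2.INTER_CUBIC))
```

```text
(no output)
```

View pics/tz.png

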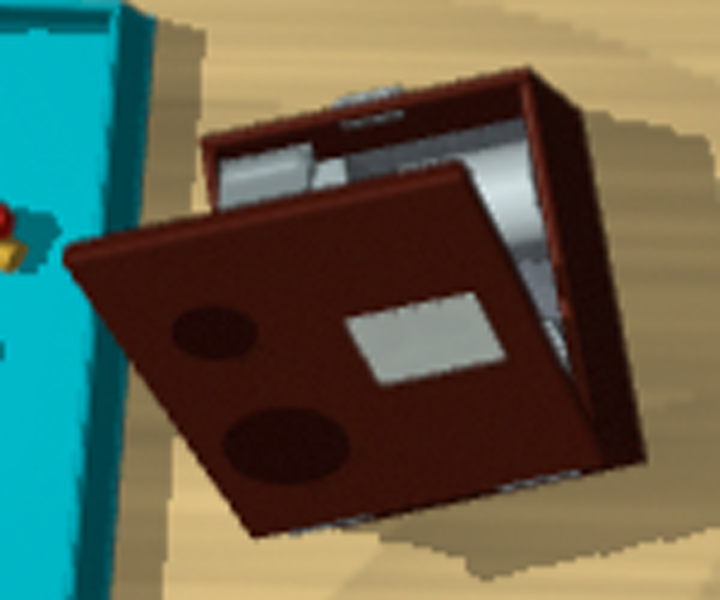

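View pics/sz.png

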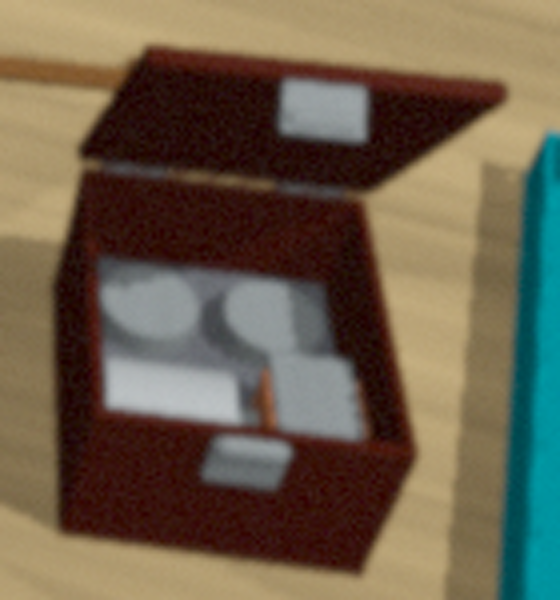

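```bash
cat > h.py <<'E'
import numpy as np
from scipy.spatial.transform import Rotation as R
CAM={"scene":(456.1514,312.4667,238.2124,[1082.18292868,251.95019679,678.02775421],[-131.10711802,-0.47900818,112.96683027]),
"top":(563.9029,313.3728,241.7267,[355.24775986,-15.97896148,1091.21797908],[-172.36879475,1.60557495,-88.31016051])}
def ray(n,p):
    f,cx,cy,o,r=CAM[n];d=R.from_euler('xyz',r,degrees=True).apply([(p[0]-cx)/f,(p[1]-cy)/f,1]);return np.array(o),d/np.linalg.norm(d)
def onz(n,p,z):
    o,d=ray(n,p);return o+d*(z-o[2])/d[2]
def tri(p,q):
    o,d=ray("top",p);o2,e=ray("scene",q);A=np.c_[d,-e];t=np.linalg.lstsq(A,o2-o,rcond=None)[0];a=o+d*t[0];b=o2+e*t[1];return (a+b)/2,np.linalg.norm(a-b)
T=lambda x,y:(x/4.8+75-.4,y/4.8+185-.4)
S=lambda x,y:(x/4+410-.4,y/4+220-.4)
E
python3 - <<'E'
from h import *
np.set_printoptions(precision=1,suppress=True)
fl=onz("top",T(203,140),85);fr=onz("top",T(530,70),85);print("far",fl,fr,np.linalg.norm(fl-fr))
sl=onz("scene",S(62,425),85);sr=onz("scene",S(412,458),85);print("far scene (right,left)",sl,sr)
hl=onz("top",T(253,537),90);hr=onz("top",T(603,465),90);print("hinge",hl,hr,np.linalg.norm(hl-hr))
L,e1=tri(T(70,262),S(505,90));Rr,e2=tri(T(464,180),S(150,46));print("free",L,Rr,e1,e2,np.linalg.norm(L-Rr))
for a,b in((fl,fr),(sr,sl),(hl,hr),(L,Rr)):
    d=b-a;print("yaw",np.degrees(np.arctan2(d[0],-d[1])))
m=(L+Rr)/2; hm=(hl+hr)/2; print(m,hm,np.linalg.norm(m-hm),np.arctan2(m[2]-95,np.hypot(*(m-hm)[:2])))
E
```

```text
far [531.6 377.5  85. ] [561.7 253.6  85. ] 127.56935140011869
far scene (right,left) [580.9 243.6  85. ] [541.6 376.2  85. ]
hinge [381.4 345.4  90. ] [411.8 215.9  90. ] 132.94001783367565
free [466.5 366.7 217.5] [496.9 237.  219.3] 0.35038163985148735 0.516418941299509 133.230762811112
yaw 13.669872381091759
yaw 16.502351952311365
yaw 13.205559591828775
yaw 13.17075290375568
[481.7 301.9 218.4] [396.6 280.7  90. ] 155.4683188805617 0.952849553231965
```

Request:
jog_arm([
  [0,-0.06,0,0,0,0],
  [0,-0.11,0,0,0,0],
  [-0.3,-0.11,0.25,0,-0.7,0],
  [-0.3,-0.11,0.25,0,-0.7,0],
  [-0.3,-0.11,0.25,0,-0.7,0],
  [-0.3,-0.11,0.25,0,-0.7,0],
  [-0.3,-0.11,0.25,0,-0.7,0],
  [-0.3,-0.11,0.25,0,-0.7,0],
  [-0.3,-0.11,0.25,0,-0.7,0],
  [-0.616,-0.1,0.515,0,-1.44,0],
  [-0.616,-0.1,0.515,0,-1.44,0],
  [-0.616,-0.1,0.515,0,-1.44,0],
  [-0.616,-0.1,0.515,0,-1.44,0],
  [-0.616,-0.1,0.515,0,-1.44,0],
  [-0.616,-0.1,0.515,0,-1.44,0],
  [-0.616,-0.1,0.515,0,-1.44,0],
  [-0.616,-0.1,0.515,0,-1.44,0],
  [-0.616,-0.1,0.515,0,-1.44,0],
], claw=0)

```text
time: 2.4
position: [439.6, 291.1, 330.9]
tcp_rot: [-90.0, 0.1, 13.4]
force: [0.2, -0.8, 0.3]
width: -0.1
```

Request:
jog_arm([
  [0.023,0.05,0,0,0,0],
  [0.023,0.09,0,0,0,0],
  [0.023,0.09,0,0,0,0],
  [0.023,0.09,0,0,0,0],
])

```text
time: 2.9
position: [463.0, 296.6, 243.6]
tcp_rot: [-89.9, -0.2, 13.3]
force: [0.6, -0.6, 0.7]
width: 0.1
```

Run:
```python
from bench import bot
import cv2
a=cv2.cvtColor(bot.capture("scene")["image"],cv2.COLOR_RGB2BGR)[100:370,370:640]
b=cv2.cvtColor(bot.capture("top")["image"],cv2.COLOR_RGB2BGR)[130:400,50:320]
cv2.imwrite("pics/a1.png",cv2.resize(cv2.hconcat([a,b]),(800,400)));print(bot.state()["position"],bot.state()["force"])
```

```text
[463.51718517 297.29319608 244.28210528] [-0.24396504 -0.15217191 -0.01647958]
```

View pics/a1.png

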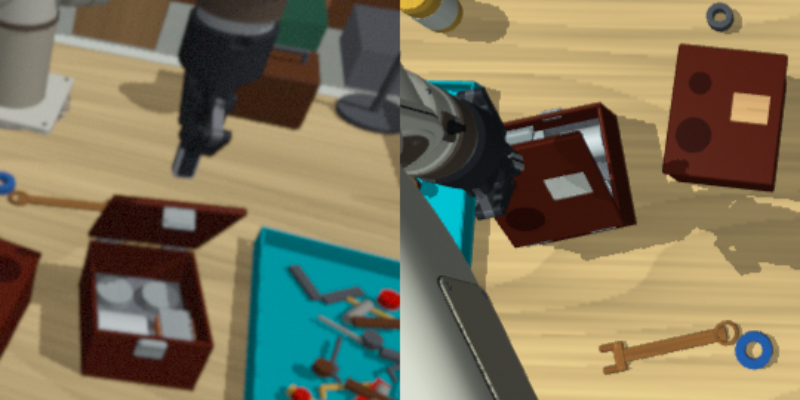

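The fingertip is centred above the packed lid's free edge. In the left panel the tip is at about (185,170) and the edge at about (178,200). Next I'll swing the lid down along its arc.

Request:
jog_arm([
  [0.004,0.016,0,0,0,0],
  [0.004,0.032,0,0,0,0],
  [0.016,0.041,0,0,0,0],
  [0.027,0.052,0,0,0,0],
  [0.037,0.063,0,0,0,0],
  [0.046,0.075,0,0,0,0],
  [0.053,0.088,0,0,0,0],
  [0.059,0.102,0,0,0,0],
  [0.064,0.116,0,0,0,0],
  [0.067,0.128,0,0,0,0],
  [0.067,0.128,0,0,0,0],
])

```text
time: 4.38
position: [526.7, 311.8, 111.6]
tcp_rot: [-90.1, 0.2, 13.3]
force: [0.2, 0.1, 0.2]
width: -0.1
```

Run:
```python
from bench import bot
import cv2
a=cv2.cvtColor(bot.capture("scene")["image"],cv2.COLOR_RGB2BGR)[100:370,370:640]
cv2.imwrite("pics/a2.png",cv2.resize(a,(600,600)));print(bot.state()["position"],bot.state()["force"])
```

```text
[526.99362479 312.10695588 112.5045553 ] [-1.1718528  -0.12329285 -0.32665932]
```

View pics/a2.png

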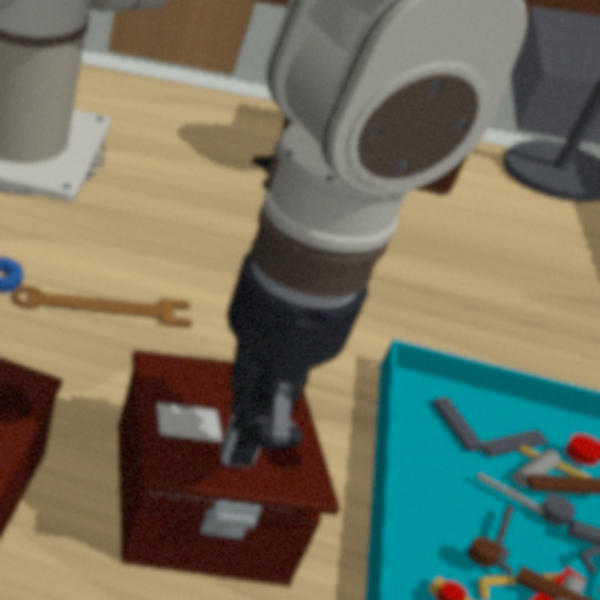

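The lid has come down and is nearly shut. The tip is mid-width near the free edge at about (238,460), and there is no load yet. Now I'll press through the catch.

Request:
jog_arm([
  [0.005,0.003,0,0,0,0],
  [0.007,0.006,0,0,0,0],
  [0.007,0.009,0,0,0,0],
  [0.007,0.012,0,0,0,0],
  [0.007,0.014,0,0,0,0],
  [0.007,0.016,0,0,0,0],
  [0.007,0.0175,0,0,0,0],
  [0.007,0.0175,0,0,0,0],
  [0.007,0.0175,0,0,0,0],
])

```text
time: 5.55
position: [535.8, 314.5, 97.6]
tcp_rot: [-90.0, -0.2, 13.3]
force: [1.1, 0.1, 5.3]
width: -0.0
```

Request:
jog_arm([
  [0,0.001,0,0,0,0],
  [0,0.002,0,0,0,0],
  [0,0.003,0,0,0,0],
  [0,0.003,0,0,0,0],
])

```text
time: 6.05
position: [535.6, 314.5, 94.7]
tcp_rot: [-90.0, -0.2, 13.3]
force: [0.5, -1.2, 10.3]
width: 0.0
```

Request:
jog_arm([
  [0,0.001,0,0,0,0],
  [0,0.002,0,0,0,0],
  [0,0.003,0,0,0,0],
  [0,0.003,0,0,0,0],
])

```text
time: 6.55
position: [535.6, 314.6, 94.5]
tcp_rot: [-89.9, -0.3, 13.3]
force: [-4.2, -2.7, 22.0]
width: -0.4
```

Request:
jog_arm([
  [0,0.002,0,0,0,0],
  [0,0.004,0,0,0,0],
  [0,0.004,0,0,0,0],
  [0,0.004,0,0,0,0],
])

```text
time: 7.05
position: [535.8, 314.6, 94.0]
tcp_rot: [-89.9, -0.4, 13.3]
force: [-8.8, -6.2, 36.5]
width: 0.2
```

The tip hardly moves as the force climbs to 36 N, so the lid is on its hard stop. I'll retreat straight up, then back toward the robot to clear the view.

Request:
jog_arm([
  [0,-0.03,0,0,0,0],
  [0,-0.08,0,0,0,0],
  [0,-0.14,0,0,0,0],
  [-0.05,-0.2,0,0,0,0],
  [-0.1,-0.24,0,0,0,0],
  [-0.15,-0.26,0,0,0,0],
  [-0.18,-0.26,0,0,0,0],
  [-0.18,-0.26,0,0,0,0],
  [-0.18,-0.26,0,0,0,0],
])

```text
time: 8.18
position: [359.3, 272.6, 345.2]
tcp_rot: [-90.0, 0.0, 13.4]
force: [0.2, 1.0, 0.6]
width: 0.1
```

Run:
```python
from bench import bot
import cv2
f=cv2.cvtColor(bot.capture("scene")["image"],cv2.COLOR_RGB2BGR);a=f[220:370,410:560]
cv2.imwrite("pics/a3.png",cv2.resize(a,(600,600),interpolation=cv2.INTER_CUBIC));cv2.imwrite("pics/a3f.png",f);print(bot.state()["position"],bot.state()["force"])
o=cv2.imread("pics/scene0.png");print("empty diff",cv2.absdiff(f,o)[140:285,110:225].mean())
```

```text
[359.67272484 272.60000246 344.87265791] [1.21424739 0.62724675 0.49235191]
empty diff 4.100809595202398
```

View pics/a3.png

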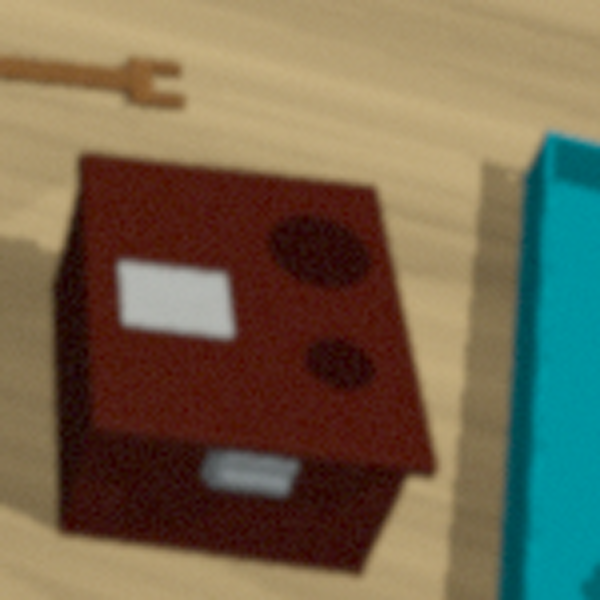

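View pics/a3f.png

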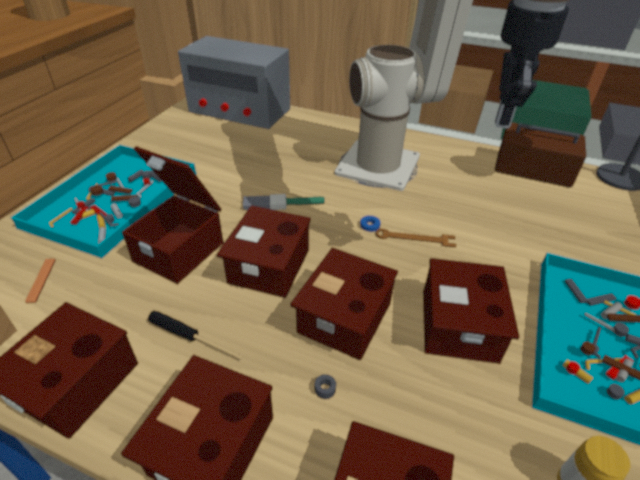

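The lid looks level and shut, and the empty lid is still open. One numeric check of the free-edge height from both views.

Run:
```python
from bench import bot
import cv2
f=cv2.cvtColor(bot.capture("top")["image"],cv2.COLOR_RGB2BGR)[185:310,75:225]
cv2.imwrite("pics/a4.png",cv2.resize(f,None,fx=4.8,fy=4.8,interpolation=cv2.INTER_CUBIC))
```

```text
(no output)
```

View pics/a4.png

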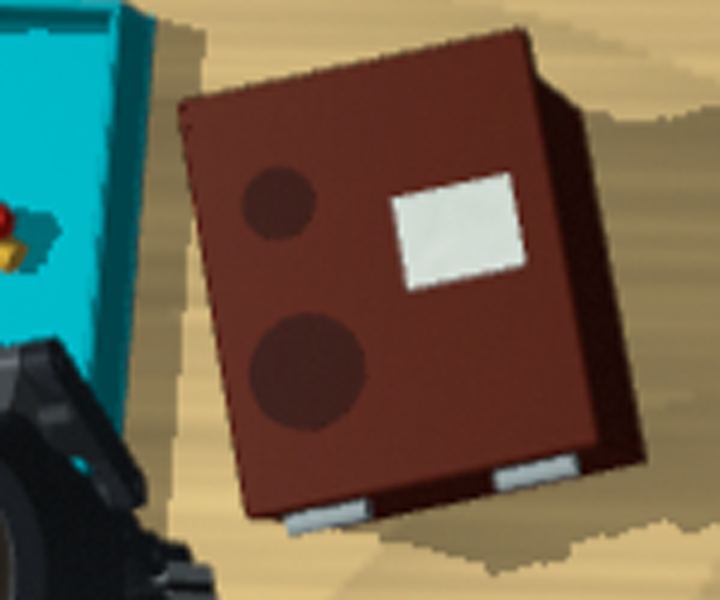

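Run:
```python
from h import *
for t,s in [((392,198),(236,340)),((511,173),(120,327)),((525,263),(118,260)),((408,290),(228,270)),((180,102),(435,470)),((525,28),(93,430)),((247,517),(375,187)),((597,443),(82,155))]:
    p,e=tri(T(*t),S(*s));print(p.round(1),round(e,1))
from bench import bot;print(bot.state()["force"])
```

```text
[510.4 301.8  89. ] 0.5
[521.5 256.3  88.2] 2.6
[486.8 247.8  92.1] 2.6
[475.1 292.2  93.1] 0.5
[545.8 385.6  87.3] 1.9
[578.1 256.1  84.9] 0.8
[389.  347.8  87.9] 2.2
[420.3 218.5  86.5] 1.9
[ 0.43886658 -0.82619769 -0.53556035]
```

```bash
python3 -c "
from bench import bot
print(bot.close_job())"
```

```text
the job is handed in; nothing more can be done
None
```

I swung the packed case's lid down with the closed fingertips and pressed it past its catch onto the hard stop. I then backed the arm well clear and handed the job in at about 8 s. No verdict was reported.

- **Pressing:** the tip stalled at a height of 94.0–94.7 mm, against 95 mm expected for a shut lid. The wrist force rose from 10 to 36 N over that range, so it was against the stop. The measured force stayed well under the 120 N limit.
- **After release:** the two views put the lid's free edge no higher than its hinge edge (about 85–87 mm against 87–88 mm), so the lid is level and did not spring back. Those heights read several mm below the true 95 mm and scatter by a few mm, so they show level, not exact height. Being fully past the catch rests mainly on the tip height and force.
- **Empty case:** the arm never came near its lid. In the picture taken after the press it stands open as before. The pixel comparison with the first picture there showed only a small average difference (4 of 255); I did not measure the lid's position in mm.
- **Contact:** the arm was touching nothing, with a wrist reading of about 1 N, which is noise.

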